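# Knock the worn dowels out of the dibber board

### The job

Slide the catch tray under the dibber board so that it lies beneath every dowel, lift the cover plate off the board, take the punch from its block and drive each dowel that is left down through the board with it, so that they all end up in the tray. Then hang the punch by the hole in its handle on the empty peg of the tool rack, lay the cover plate flat back over the board's holes as it was, and draw the tray, with all the dowels in it, out again until it stands flat on the bench clear of the board. Touch the dowels with nothing but the punch while they are in the board, and leave the clay pot and the beaker where they stand.

Things in the scene. Friction and masses are not known exactly. Their poses are not given: they have to be found in the camera images.
- board: Fixed plywood dibber board 240 (x) x 180 (y) x 24 mm, underside at z = 115, top at 139 mm, with six 23 mm through-holes, lying on two battens (22 mm wide) along its front and back x edges. Open beneath along y, 196 mm wide between the battens. Wing nuts rise 14 mm above its corners (x = +-109, y = +-72 mm). Origin on the bench under its centre.
- cover: Loose aluminium cover plate 150 (x) x 170 (y) x 4 mm, 0.3 kg, lying flat on the board over all its holes at the start (its z = 0 on the board's top, its axes nearly along the board's). Bow handle in its middle: a 12 x 12 mm bar along x, 98 mm long, its centre line 44 mm above the plate's underside, free beneath. Origin at the centre of its underside.
- tray: Loose aluminium tray 150 (x) x 190 (y) x 46 mm high, walls and floor 5 mm, 0.4 kg; origin at the centre of its underside. A flat stem handle (22 mm wide along x, 14 mm thick, centred at z = 28 mm) runs out along its +y axis from y = 95 to 201 mm. It starts in line with the board just beyond the board's +y end, the handle pointing away from the board.
- tray_grip (a point): Point in the middle of the tray's handle sleeve, at (0, 168, 28) mm in the tray's frame.
- punch: Drift punch, 0.2 kg, 185 mm long; origin at the tip, z up to the handle's top. Steel shank 12 mm across from z = 0 to 75 mm (18 mm ferrule in its last 6 mm); flat wooden handle 26 (x) x 44 (y) mm from z = 75 to 185 mm with a 26 mm hanging hole through it along x, centred at z = 163 mm. Starts upright in the block, the handle resting on the block.
- punch_eye (a point): Centre of the hanging hole in the punch's handle, 163 mm above the tip. A good height to grip the punch from above, pads on the handle's y faces so that the hole stays free; gripped much lower, the handle's top comes up against the gripper's body.
- block: Fixed wooden tool block 80 x 90 mm, 76 mm high, with one vertical 20 mm hole at its centre, right through, in which the punch's shank stands. Origin at the centre of its underside.
- rack: Fixed tool rack: wooden rail (top at z = 216 mm) on two uprights. Origin on the bench below the rail; the pegs point along its -x axis, towards the robot. The empty peg: an 8 mm round rod at y = 0 from (-6, 0, 200) to its free end at (-100, 0, 212) mm, rising slightly outwards. A second peg at y = -130 mm carries a fixed hand fork (y = -160 to -100 mm).
- rack_peg (a point): Point on the centre line of the empty peg, 55 mm in front of the rack's origin, at (-55, 0, 206.3) mm in the rack's frame.
- hole0 (a point): Centre of hole 0 at the board's top face: (-30, -60, 139) mm in the board's frame.
- hole1 (a point): Centre of hole 1 at the board's top face: (30, -60, 139) mm in the board's frame.
- hole2 (a point): Centre of hole 2 at the board's top face: (-30, 0, 139) mm in the board's frame.
- hole3 (a point): Centre of hole 3 at the board's top face: (30, 0, 139) mm in the board's frame.
- hole4 (a point): Centre of hole 4 at the board's top face: (-30, 60, 139) mm in the board's frame.
- hole5 (a point): Centre of hole 5 at the board's top face: (30, 60, 139) mm in the board's frame.
- dowel0: Round beech dowel, 22 mm across, 80 mm long, 30 g; lower end rounded, upper end flat; origin at its middle, z towards the flat end. If present, starts upright in hole 0, held by friction (gives way at 4 to 7 N), flat end 1 mm below the board's top face; drops free once its flat end is pushed below the board. Three to six dowels are present.
- dowel1: Dowel like dowel0, in hole 1 at the start if present.
- dowel2: Dowel like dowel0, in hole 2 at the start if present.
- dowel3: Dowel like dowel0, in hole 3 at the start if present.
- dowel4: Dowel like dowel0, in hole 4 at the start if present.
- dowel5: Dowel like dowel0, in hole 5 at the start if present.
- clay_pot: Terracotta pot, 84 mm across, 80 mm high, bystander; origin at the centre of its base.
- beaker: White plastic beaker, 72 mm across, 100 mm high, bystander; origin at the centre of its base.
Mind the look-alikes: they are no part of the job. Leave any turquoise look-alike of the cover alone.

How it is judged:
On the way, in this order (a step that is already met when the one before it is completed fails the run):
1. the tray lies under the board with its opening beneath every dowel, all dowels still in the board (x of dowel0 in the frame of tray between -0.064 and 0.064 m and y of dowel0 in the frame of tray between -0.084 and 0.084 m and z of each of dowel0, dowel1, dowel2, dowel3, dowel4, dowel5 in the frame of board above 0.088 m and x of dowel1 in the frame of tray between -0.064 and 0.064 m and y of dowel1 in the frame of tray between -0.084 and 0.084 m and x of dowel2 in the frame of tray between -0.064 and 0.064 m and y of dowel2 in the frame of tray between -0.084 and 0.084 m and x of dowel3 in the frame of tray between -0.064 and 0.064 m and y of dowel3 in the frame of tray between -0.084 and 0.084 m and x of dowel4 in the frame of tray between -0.064 and 0.064 m and y of dowel4 in the frame of tray between -0.084 and 0.084 m and x of dowel5 in the frame of tray between -0.064 and 0.064 m and y of dowel5 in the frame of tray between -0.084 and 0.084 m), for 0.2 s.
2. every dowel has been driven out and lies in the tray (x of dowel0 in the frame of tray between -0.075 and 0.075 m and y of dowel0 in the frame of tray between -0.095 and 0.095 m and z of each of dowel0, dowel1, dowel2, dowel3, dowel4, dowel5 in the frame of tray below 0.055 m and x of dowel1 in the frame of tray between -0.075 and 0.075 m and y of dowel1 in the frame of tray between -0.095 and 0.095 m and x of dowel2 in the frame of tray between -0.075 and 0.075 m and y of dowel2 in the frame of tray between -0.095 and 0.095 m and x of dowel3 in the frame of tray between -0.075 and 0.075 m and y of dowel3 in the frame of tray between -0.095 and 0.095 m and x of dowel4 in the frame of tray between -0.075 and 0.075 m and y of dowel4 in the frame of tray between -0.095 and 0.095 m and x of dowel5 in the frame of tray between -0.075 and 0.075 m and y of dowel5 in the frame of tray between -0.095 and 0.095 m), for 0.2 s.
At the end, for the whole second after the job is handed in: Every dowel at rest in the tray; tray flat on the bench, its centre 180 mm or more from the board's centre along the board's y; cover flat on the board (30 mm in x, 20 mm in y, 11 degrees); punch hanging on the empty peg through its hole, within 20 degrees of upright (all of step 2 and linear speed of each of dowel0, dowel1, dowel2, dowel3, dowel4, dowel5 below 0.05 m/s and x of punch_eye in the frame of rack between -0.1 and -0.008 m and y of punch_eye in the frame of rack between -0.013 and 0.013 m and z of punch_eye in the frame of rack between 0.178 and 0.222 m and angle between punch's own z axis and vertical below 0.35 rad and contact force between punch and rack above 0.7 N and linear speed of punch below 0.08 m/s and (y of tray in the frame of board above 0.18 m or y of tray in the frame of board below -0.18 m) and angle between tray's own z axis and vertical below 0.08 rad and height (world z) of tray below 0.012 m and linear speed of each of tray, cover below 0.03 m/s and x of cover in the frame of board between -0.03 and 0.03 m and y of cover in the frame of board between -0.02 and 0.02 m and z of cover in the frame of board below 0.145 m and angle between cover's own z axis and vertical below 0.06 rad and angle between the x axis of cover and the x axis of board, either way round below 0.2 rad); the robot touches nothing.
It fails at once if a dowel still in the board is touched by the gripper or arm ((contact force between the fingers and dowel0 above 1 N and z of dowel0 in the frame of board above 0.078 m) or (contact force between the arm and dowel0 above 1 N and z of dowel0 in the frame of board above 0.078 m) or (contact force between the fingers and dowel1 above 1 N and z of dowel1 in the frame of board above 0.078 m) or (contact force between the arm and dowel1 above 1 N and z of dowel1 in the frame of board above 0.078 m) or (contact force between the fingers and dowel2 above 1 N and z of dowel2 in the frame of board above 0.078 m) or (contact force between the arm and dowel2 above 1 N and z of dowel2 in the frame of board above 0.078 m) or (contact force between the fingers and dowel3 above 1 N and z of dowel3 in the frame of board above 0.078 m) or (contact force between the arm and dowel3 above 1 N and z of dowel3 in the frame of board above 0.078 m) or (contact force between the fingers and dowel4 above 1 N and z of dowel4 in the frame of board above 0.078 m) or (contact force between the arm and dowel4 above 1 N and z of dowel4 in the frame of board above 0.078 m) or (contact force between the fingers and dowel5 above 1 N and z of dowel5 in the frame of board above 0.078 m) or (contact force between the arm and dowel5 above 1 N and z of dowel5 in the frame of board above 0.078 m)).
It fails at once if the clay pot or the beaker is moved more than 40 mm (distance of any of clay_pot, beaker from where it was at the start of the episode above 0.04 m).
Of dowel0, dowel1, dowel2, dowel3, dowel4, dowel5 only 3 to 6 are there at a start; the rules pass over those that are not, and their reading is None.
At some moment in a run one of tray may be knocked a few centimetres aside while the robot is not near it.
It also fails if it takes over 210 s, if anything falls off the work surface, if the arm or the gripper's body presses on something with over 40 N, if the wrist force passes 120 N, or if a joint passes its speed limit or range.

### The arm

A 6-joint arm with a two-finger parallel gripper is mounted at the origin on the work surface. World frame = base frame: x ahead of the robot, y to its left, z up, the work surface at z = 0. Lengths are in m, angles in rad, forces in N, time in s.
With the tool pointing down it reaches from about 0.3 to 0.825 m from the base axis. Payload 5.4 kg.
Tool frame: the origin (TCP) lies at the very end of the fingers, on their centre line; the grasp point (between the pads) lies 19 mm behind it; z points along the fingers, x is the direction in which the jaws open and shut, and the axes are right-handed (so a half turn about z gives the same grasp; the last joint's range is limited). The gripper opens to 92 mm and grips with 3 to 60 N. Pads are 20 mm wide; open, the fingers measure 128 mm over their backs; the gripper's body (75 mm by 189 mm) begins 69 mm behind the grasp point.
Start: joints at [0.939, 0.158, 1.597, -0, 1.386, -0.21], TCP at [0.235, 0.525, 0.215] pointing down, gripper open.
Joint ranges: [-2.91, 2.91], [-0.94, 2.29], [0.18, 2.7], [-1.29, 4.43], [0.17, 2.64], [-3, 3]. Speed limits (rad/s): [2.57, 2.57, 3.14, 3.14, 3.14, 3.14].

### API

Orientations are given as a rotation vector (axis times angle).
In Python, from workcell import bot gives the robot as it stands. Calls block until the motion is done:
- bot.goto(position, orientation): joint-space move of the TCP to a pose.
- bot.line_to(position, rot=None, max_speed=0.15): straight line of the TCP; rot=None keeps the orientation; max_speed is the mean speed in m/s.
- bot.set_joints(angles): joint-space move.
- bot.set_gripper(opening, newtons=None): opening from 0.0 (shut) to 1.0 (fully open); newtons is the grip in N (None keeps the last); returns when the fingers have stopped.
- bot.hold(seconds).
- bot.inverse_kinematics(position, orientation): joint angles nearest the present ones, or None.
- bot.read_camera(name): name is "scene" or "top" or "wrist"; returns a dict with "pixels" (384x512x3 uint8, blue, green, red), "fx", "fy", "cx", "cy" (pixels), "R" (3x3) and "t" (3): a world point X has camera coordinates R X + t. Camera axes: x right, y down, z forward; pixel columns grow to the right and rows downward; lengths in m; the calibration is good to about 2 mm. A picture is of the moment at which its call begins. There is no depth.
A pose or a line that the arm cannot do raises bot.MotionError and nothing moves.
- bot.job_done(): hands the job in, once; it reports no verdict.
Readings, each from a call of its own:
- bot.current_clock(): time.
- bot.current_joints(): joint angles.
- bot.current_joint_vel(): joint speeds.
- bot.current_effort(): joint torques, N m.
- bot.current_ee_pos(): TCP position.
- bot.current_tool_rot(): TCP orientation.
- bot.current_contact_force(): force on the tool from outside, world axes, zero at the start.
- bot.current_ft_torque(): the same for the moment, N m.
- bot.current_opening(): opening from 0.0 (shut) to 1.0 (fully open).
Only numpy, scipy, OpenCV 4.12 (cv2) and the standard library are available. Lean on these libraries where they do the work, as an engineer would, in place of code of your own. Each camera call takes 0.05 s, during which the arm holds its last target. There are 200 camera calls.

## Working session

There is one attempt and no reset: what is moved stays moved. The work goes in short steps, each a Python script; the robot and the scene stay as the last script left them, time stands still between calls to the robot, and variables do not carry over. Pictures are saved under pics/ and viewed, about 12 in all and at most 16, crops included, and the job is handed in when it is done.

```bash
mkdir -p pics; ls; cat > h.py <<'E'
from workcell import bot
import numpy as np, cv2, json
from scipy.spatial.transform import Rotation as Ro
def snap(cam,name=None):
    c=bot.read_camera(cam); 
    if name: cv2.imwrite(f'pics/{name}.png',np.asarray(c['pixels']))
    return {k:(np.array(v) if k in('R','t','pixels') else v) for k,v in c.items()}
def proj(c,X):
    p=np.atleast_2d(X)@c['R'].T+c['t']; return np.c_[c['fx']*p[:,0]/p[:,2]+c['cx'],c['fy']*p[:,1]/p[:,2]+c['cy']]
def unproj(c,uv,z):
    uv=np.atleast_2d(uv).astype(float); d=np.c_[(uv[:,0]-c['cx'])/c['fx'],(uv[:,1]-c['cy'])/c['fy'],np.ones(len(uv))]@c['R']
    o=-c['R'].T@c['t']; return o+d*((z-o[2])/d[:,2])[:,None]
def down(yaw):  # tool down, jaw axis (tool x) at yaw in world
    return (Ro.from_euler('z',yaw)*Ro.from_euler('x',np.pi)).as_rotvec()
E
python3 - <<'E'
from h import *
for n in('scene','top'):
    c=snap(n,n+'0'); print(n,c['fx'],c['cx'],c['cy'],(-c['R'].T@c['t']).round(3),c['R'].round(2).tolist())
print(bot.current_tool_rot(),bot.current_clock())
E
```

```text
pics
scene 428.88220122063063 254.55553930910006 193.1102264149395 [ 1.284 -0.582  1.177] [[0.66, 0.75, -0.02], [0.54, -0.49, -0.68], [-0.52, 0.44, -0.73]]
top 487.4597945241042 254.9951087187901 198.66995471719105 [0.39  0.048 1.757] [[-0.01, -1.0, 0.0], [-1.0, 0.01, -0.09], [0.09, -0.0, -1.0]]
[ 2.63678870e+00  1.70682289e+00 -2.52677784e-03] 0.1
```

View pics/scene0.png

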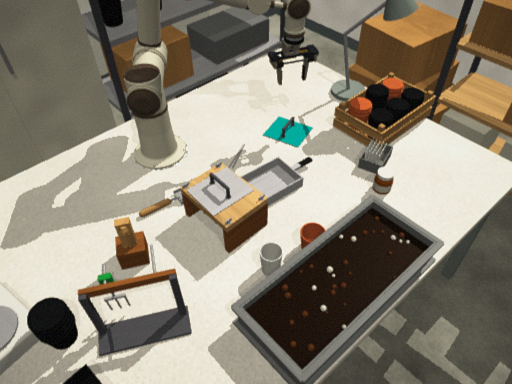

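View pics/top0.png

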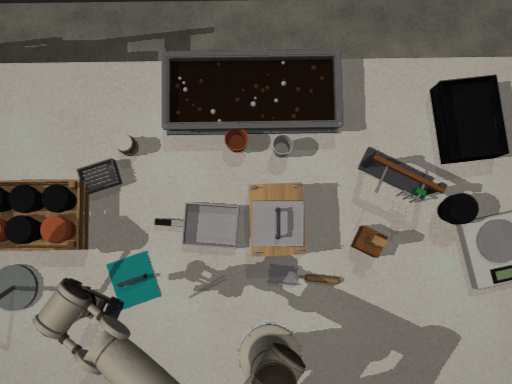

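Scene: the grey cover, at about top (277,222), lies on the board. The tray is at (211,225) with its handle at (165,222). The punch and block are at (370,241). The rack is at (400,175), with the empty peg near (383,178) and the fork at (418,190).

Things that could be mistaken for these:
- **Cover:** the turquoise plate at (134,280).
- **Tray:** the black box at (470,120), the seed trough at (250,90) and the slotted tray at (100,176).
- **Punch:** the trowel at (320,279).

I choose the grey cover and tray and the wooden punch in the block. Next I'll take close wrist views.

```bash
python3 - <<'E'
from h import *
c=snap('top')
for n,uv,z in [('board',(277,219),.139),('tray',(211,225),.046),('sleeve',(165,222),.03),('block',(368,241),.076),('punchtop',(375,239),.186),('rackpeg',(383,178),.206),('rail',(402,170),.216),('pot',(236,140),.08),('beaker',(283,147),.1)]:
    print(n,unproj(c,uv,z)[0].round(3))
P=unproj(c,(330,215),.139)[0]
def look(xy,z,yaw,name):
    bot.goto([*xy,z],down(yaw)); c=snap('wrist',name); print(name,(-c['R'].T@c['t']).round(3),c['fx'],c['R'].round(2).tolist(),bot.current_clock())
try: look((0.40,0.0),.42,np.pi/2,'w0')
except Exception as e: print('E',e)
E
```

```text
board [ 0.473 -0.026  0.139]
tray [0.46  0.201 0.046]
sleeve [0.474 0.365 0.03 ]
block [ 0.396 -0.34   0.076]
punchtop [ 0.402 -0.338  0.186]
rackpeg [ 0.597 -0.366  0.206]
rail [ 0.62  -0.425  0.216]
pot [0.754 0.109 0.08 ]
beaker [ 0.723 -0.053  0.1  ]
w0 [0.331 0.    0.589] 309.40060901795505 [[-0.0, 1.0, 0.0], [0.97, 0.0, 0.24], [0.24, 0.0, -0.97]] 2.3083
```

View pics/w0.png

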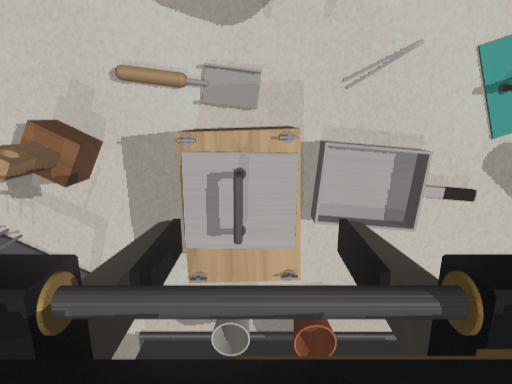

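```bash
python3 - <<'E'
from h import *
import pickle
out={}
def look(xy,z,yaw,name):
    bot.goto([*xy,z],down(yaw)); bot.hold(.2); c=snap('wrist',name); out[name]=c; print(name,(-c['R'].T@c['t']).round(3),c['R'].round(2).tolist(),bot.current_clock())
for a in [((0.43,0.0),.42,np.pi/2,'w1'),((0.40,0.22),.38,np.pi/2,'w2'),((0.43,-.36),.45,np.pi/2,'w3')]:
    try: look(*a)
    except Exception as e: print('E',a,e)
pickle.dump(out,open('cams.pkl','wb'))
E
```

```text
w1 [ 0.361 -0.     0.589] [[-0.0, 1.0, -0.0], [0.97, 0.0, 0.24], [0.24, -0.0, -0.97]] 2.8083
w2 [0.332 0.219 0.549] [[0.0, 1.0, -0.0], [0.97, -0.0, 0.24], [0.24, -0.0, -0.97]] 3.9583
w3 [ 0.362 -0.36   0.619] [[-0.0, 1.0, -0.0], [0.97, 0.0, 0.24], [0.24, 0.0, -0.97]] 6.3083
```

w0 shows the board with wing nuts at about (186,139), (287,136), (199,276) and (289,273). The cover's handle runs from (240,173) to (238,242). The tray corners are near (320,143), (427,148), (417,226) and (315,220), and the sleeve is at (460,194).

View pics/w2.png

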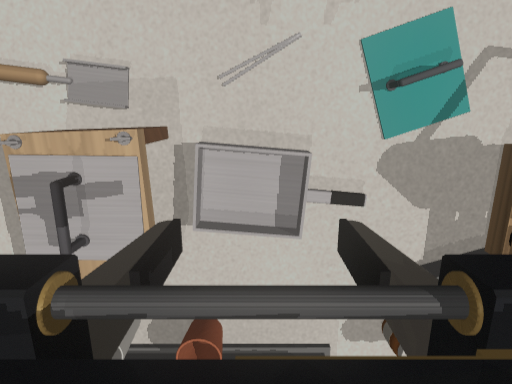

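View pics/w3.png

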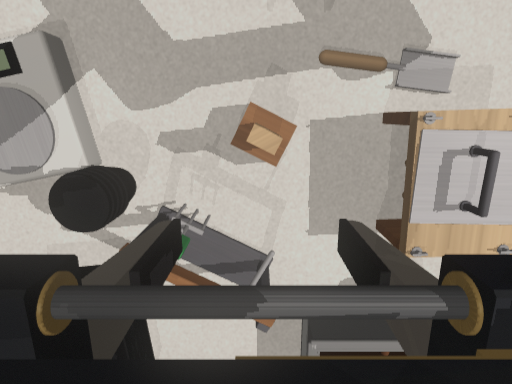

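w2 shows the tray rim corners at about (197,143), (310,150), (302,237) and (193,232), with the sleeve at (348,198). w3 shows the block top around (264,134) with the punch top at (265,140), and the empty peg at about (262,268), next to the finger bar. I'll take one more view for the rack, then fit the poses to image edges.

```bash
cat > fit.py <<'E'
from h import *
from scipy.optimize import minimize
def seg(*pts,n=40): # polyline through pts
    pts=np.array(pts,float); return np.concatenate([np.linspace(a,b,n) for a,b in zip(pts[:-1],pts[1:])])
def rect(a,b,z): return seg((-a,-b,z),(a,-b,z),(a,b,z),(-a,b,z),(-a,-b,z))
def wpts(P,p):
    c,s=np.cos(p[2]),np.sin(p[2]); return np.c_[p[0]+c*P[:,0]-s*P[:,1],p[1]+s*P[:,0]+c*P[:,1],P[:,2]]
def dt(c,rows=None,mask=None):
    e=cv2.Canny(cv2.GaussianBlur(c['pixels'],(3,3),0),25,70)
    if rows: e[rows:]=0
    return cv2.distanceTransform(255-e,cv2.DIST_L2,5)
def fit(views,P,p0,cap=5):
    D=[(c,dt(c,r),r) for c,r in views]
    def cost(p):
        X=wpts(P,p); t=0;n=0
        for c,d,r in D:
            uv=proj(c,X).astype(np.float32); ok=(uv[:,0]>1)&(uv[:,0]<510)&(uv[:,1]>1)&(uv[:,1]<(r or 384)-2)
            uv=uv[ok]
            v=cv2.remap(d,uv[:,0].copy(),uv[:,1].copy(),cv2.INTER_LINEAR).ravel(); t+=np.minimum(v,cap).sum(); n+=len(v)
        return t/max(n,1)
    best=None
    for dx in(-.012,0,.012):
      for dy in(-.012,0,.012):
        for da in(-.06,0,.06):
          r=minimize(cost,np.array(p0)+[dx,dy,da],method='Nelder-Mead',options=dict(initial_simplex=np.array(p0)+[dx,dy,da]+np.array([[0,0,0],[.006,0,0],[0,.006,0],[0,0,.05]])))
          if best is None or r.fun<best.fun: best=r
    return best.x,best.fun
def draw(c,P,p,col=(0,0,255)):
    for u,v in proj(c,wpts(P,p)): cv2.circle(c['pixels'],(int(round(u)),int(round(v))),0,col,-1)
BOARD=rect(.12,.09,.139)
COVER=rect(.075,.085,.143)
TRAY=np.r_[rect(.075,.095,.046),rect(.070,.090,.046)]
BLOCK=rect(.04,.045,.076)
E
python3 - <<'E'
from fit import *
import pickle
C=pickle.load(open('cams.pkl','rb'))
try:
    bot.goto([.52,-.40,.45],down(np.pi/2)); bot.hold(.2); C['w4']=snap('wrist','w4')
    bot.goto([.36,-.02,.42],down(np.pi/2)); bot.hold(.2); C['w5']=snap('wrist')
    C['top']=snap('top'); pickle.dump(C,open('cams.pkl','wb'))
except Exception as e: print(e)
V={k:(C[k],215 if k!='top' else None) for k in C}
V['w5']=(C['w5'],250)
res={}
for n,P,p0,vs in [('board',BOARD,(.475,-.026,0),['w5','w1']),('board',BOARD,(.475,-.026,0),['w1','w2']),('cover',COVER,(.475,-.026,0),['w5','w1']),('cover',COVER,(.475,-.026,0),['w1']),('tray',TRAY,(.465,.2,-.03),['w2','w1']),('tray',TRAY,(.465,.2,-.03),['w2']),('block',BLOCK,(.396,-.34,-.4),['w3']),('block90',BLOCK,(.396,-.34,1.17),['w3'])]:
    p,f=fit([V[v] for v in vs],P,p0); print(n,vs,p.round(4),round(f,2)); res[n]=p
json.dump({k:list(v) for k,v in res.items()},open('res.json','w'))
for n,P,v in [('board',BOARD,'w5'),('cover',COVER,'w5'),('tray',TRAY,'w2'),('block',BLOCK,'w3')]: draw(C[v],P,res[n])
im=np.zeros((600,800,3),np.uint8)
a=cv2.resize(C['w5']['pixels'][90:290,150:330],None,fx=2.2,fy=2.2); im[:a.shape[0],:a.shape[1]]=a
b=cv2.resize(C['w2']['pixels'][130:245,180:375],None,fx=2,fy=2);im[:b.shape[0],400:400+b.shape[1]]=b
d=cv2.resize(C['w3']['pixels'][90:180,220:310],None,fx=3.5,fy=3.5);im[250:250+d.shape[0],400:400+d.shape[1]]=d
cv2.imwrite('pics/chk.png',im)
E
```

```text
board ['w5', 'w1'] [ 0.4699 -0.0279  0.0331] 0.36
board ['w1', 'w2'] [ 0.4702 -0.0279  0.0293] 0.38
cover ['w5', 'w1'] [ 0.4564 -0.0294 -0.0138] 0.47
cover ['w1'] [ 0.4565 -0.0292 -0.013 ] 0.48
tray ['w2', 'w1'] [ 0.4563  0.2022 -0.0899] 0.89
tray ['w2'] [ 0.4567  0.2026 -0.0859] 0.54
block ['w3'] [ 0.3921 -0.3535 -0.4574] 0.21
block90 ['w3'] [ 0.3946 -0.3605  1.1165] 1.81
```

View pics/chk.png

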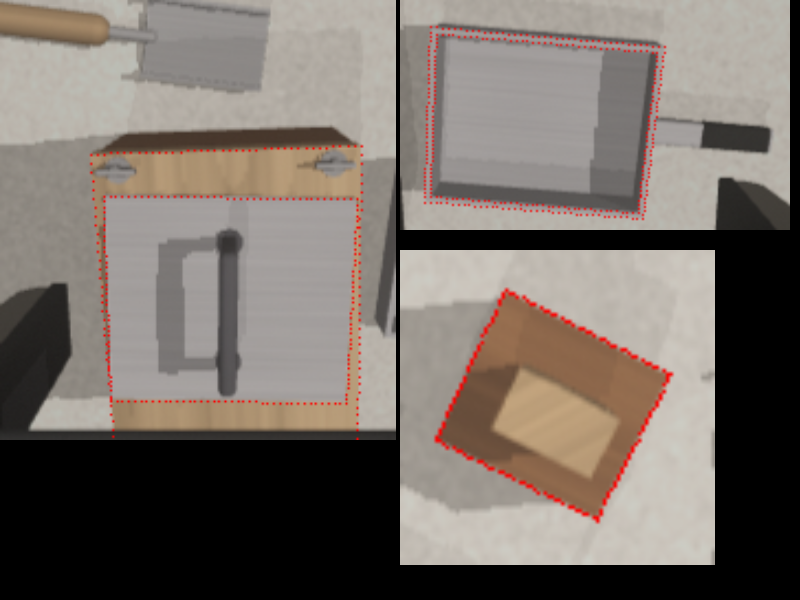

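View pics/w4.png

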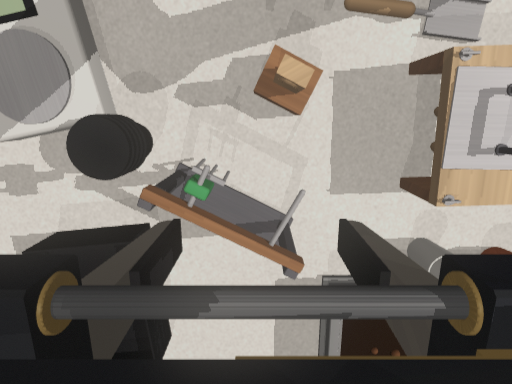

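chk shows the board, cover and block fits lying on their edges, while the tray fit is slightly off. w4 shows the rack rail running from (143,190) to (302,268). The empty peg runs from about (271,245) to its tip at (303,192), with the green fork at (200,187). Next I'll fit the punch top, peg and tray sleeve, and check the wing nuts.

```bash
cat >> fit.py <<'E'
PTOP=rect(.013,.022,.186)
PEG=np.r_[seg((-.02,-.004,.2018),(-.1,-.004,.212),(-.1,.004,.212),(-.02,.004,.2018)),]
SLV=None
E
python3 - <<'E'
from fit import *
import pickle
C=pickle.load(open('cams.pkl','rb')); R=json.load(open('res.json'))
V={k:(C[k],215 if k!='top' else None) for k in C}
for vs in (['w3'],['w4'],['w3','w4']):
    p,f=fit([V[v] for v in vs],PTOP,(.395,-.35,-.46)); print('punch',vs,p.round(4),round(f,2)); 
R['punch']=list(p)
p,f=fit([V['w4']],BLOCK,R['block']); print('block w4',p.round(4),round(f,2))
# rack from tip px
C['w4'];
tip=unproj(C['w4'],(303,192),.212)[0]; base=unproj(C['w4'],(271,246),.2005)[0]; d=base-tip; a=np.arctan2(d[1],d[0]); 
r0=tip[:2]+.1*np.array([np.cos(a),np.sin(a)]); print('tip',tip.round(3),'base',base.round(3),a,r0)
e=unproj(C['w4'],[(147,187),(301,262)],.216); print('rail yaw',np.arctan2(-(e[1]-e[0])[0],(e[1]-e[0])[1]))
p,f=fit([(C['w4'],250)],PEG,(*r0,-.46),cap=4); print('rack',p.round(4),round(f,2)); R['rack']=list(p)
# sleeve: dark blob in w2
for v,(x0,y0,x1,y1) in {'w2':(325,180,375,215),'w5':(440,100,512,240),'w1':(440,150,512,215)}.items():
    g=C[v]['pixels'][y0:y1,x0:x1].max(2); m=(g<50).astype(np.uint8); n,l,s,cc=cv2.connectedComponentsWithStats(m)
    for i in range(1,n):
        if s[i,4]>60: print(v,'dark',s[i],cc[i]+[x0,y0],unproj(C[v],cc[i]+[x0,y0],.033)[0].round(4))
for vs in (['w2'],['w1']):
  for nm,P in (('outer',rect(.075,.095,.046)),('inner',rect(.07,.09,.046))):
    p,f=fit([V[v] for v in vs],P,(.46,.202,-.05),cap=3); print('tray',vs,nm,p.round(4),round(f,2))
json.dump(R,open('res.json','w'))
im=C['w4']; draw(im,PEG,R['rack']); draw(im,PTOP,R['punch'])
A=cv2.resize(im['pixels'][30:260,130:350],None,fx=2.6,fy=2.6)
w=C['w1']; 
for sx in(-1,1):
  for sy in(-1,1): draw(w,np.array([[sx*.109,sy*.072,.148]]),R['board'],(0,0,255))
B=cv2.resize(w['pixels'][60:270,170:310],None,fx=1.6,fy=1.6)
o=np.zeros((max(A.shape[0],B.shape[0]),A.shape[1]+B.shape[1],3),np.uint8); o[:A.shape[0],:A.shape[1]]=A; o[:B.shape[0],A.shape[1]:]=B; print(o.shape)
cv2.imwrite('pics/chk2.png',o)
E
```

```text
punch ['w3'] [ 0.3924 -0.3534 -0.4678] 0.22
punch ['w4'] [ 0.3924 -0.3536 -0.4645] 0.19
punch ['w3', 'w4'] [ 0.3924 -0.3535 -0.4638] 0.21
block w4 [ 0.3921 -0.3536 -0.459 ] 0.3
tip [ 0.55  -0.341  0.212] base [ 0.635 -0.384  0.2  ] -0.46651920348033593 [ 0.6397805  -0.38617308]
rail yaw -0.48069065578992065
rack [ 0.6367 -0.3853 -0.4564] 0.29
w5 dark [ 12 107  31  13 311] [467.09324759 213.56270096] [0.469  0.3701 0.033 ]
w1 dark [  6  22  32  13 326] [461.80368098 178.00613497] [0.4699 0.3702 0.033 ]
tray ['w2'] outer [ 0.4569  0.2027 -0.0855] 0.75
tray ['w2'] inner [ 0.4517  0.2032 -0.0826] 0.28
tray ['w1'] outer [ 0.4612  0.194  -0.08  ] 0.97
tray ['w1'] inner [ 0.456   0.1981 -0.0844] 0.75
(598, 796, 3)
```

View pics/chk2.png

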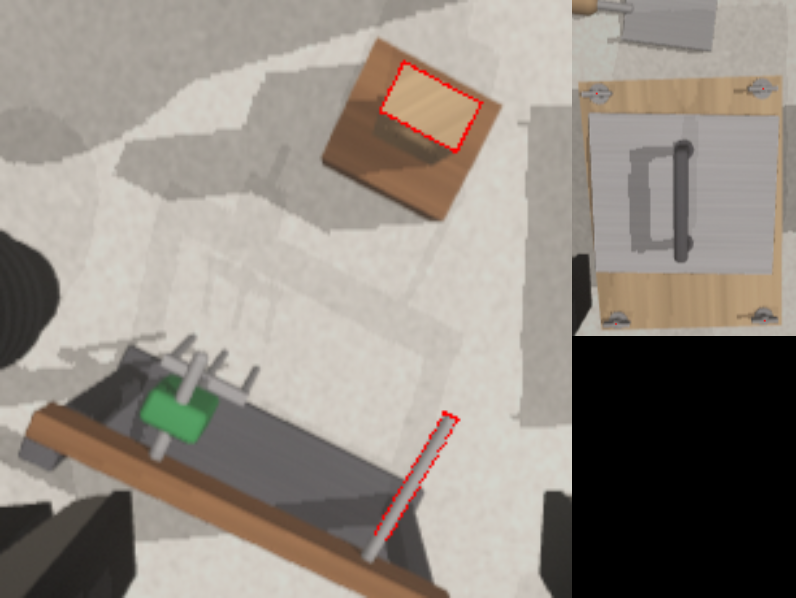

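Fits agree: punch (0.392,-0.354), rack (0.637,-0.385, yaw -0.456), board (0.470,-0.028, yaw 0.031). The sleeve at (0.4695,0.370) matches the tray fit. Next is the tray.

```bash
cat >> h.py <<'E'
R=json.load(open('res.json'))
BP=np.array([.4700,-.0279,.0315])
def loc(p,x,y):
    c,s=np.cos(p[2]),np.sin(p[2]); return np.array([p[0]+c*x-s*y,p[1]+s*x+c*y])
def yawpick(pos,yaw):
    best=None
    for k in(-1,0,1):
        q=bot.inverse_kinematics(list(pos),down(yaw+k*np.pi))
        if q is not None and (best is None or abs(q[5])<best[0]): best=(abs(q[5]),yaw+k*np.pi,q)
    return best[1]
def st(m=''): print(m,'t',round(bot.current_clock(),1),'pos',np.round(bot.current_ee_pos(),4),'F',np.round(bot.current_contact_force(),1),'op',round(bot.current_opening(),3))
E
python3 - <<'E'
from h import *
g=np.array([.4695,.370]); 
y=yawpick([*g,.2],-.085); print(y)
bot.set_gripper(.8,30)
bot.goto([*g,.2],down(y)); st()
bot.line_to([*g,.012],max_speed=.12); st()
bot.set_gripper(0,40); st('grip')
y2=y+.085+BP[2]
a=loc(BP,0,.398); bot.line_to([*a,.012],rot=down(y2),max_speed=.06); st('al')
b=loc(BP,0,.168); bot.line_to([*b,.012],max_speed=.08); st('in')
bot.set_gripper(.6); bot.line_to([*b,.2],max_speed=.15)
bot.goto([.36,.0,.42],down(np.pi/2)); bot.hold(.1); snap('wrist','w6'); snap('scene','s6'); st()
E
```

```text
-0.085
 t 11.5 pos [0.47   0.3697 0.2005] F [-0.8  0.3 -0.7] op 0.8
 t 13.2 pos [0.4701 0.3703 0.0128] F [0.5 0.1 0.3] op 0.799
grip t 14.1 pos [0.4693 0.37   0.0119] F [-1.3  0.5  0.6] op 0.244
al t 14.4 pos [0.4577 0.3698 0.012 ] F [-1.9  0.4  0.4] op 0.233
in t 17.4 pos [0.4647 0.1401 0.012 ] F [ 0.2  0.9 -1.6] op 0.244
 t 21.4 pos [3.600e-01 1.000e-04 4.196e-01] F [ 0.4 -0.1  0.9] op 0.598
```

View pics/w6.png

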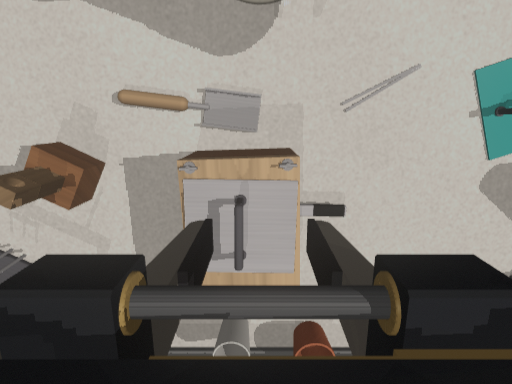

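w6 shows the tray fully under the board, with only its handle out at (322,210). Next I'll lift the cover and set it down on the free area near (0.63,0.31).

```bash
python3 - <<'E'
from fit import *
c=snap('top'); D=np.array([.635,.31,0]); P=rect(.075,.085,.0)
uv=proj(c,wpts(P,D)); print(uv.min(0),uv.max(0))
cov=np.array([.4564,-.0294,-.0138])
y=yawpick([*cov[:2],.25],cov[2]+np.pi/2); print(y)
bot.set_gripper(.8,40)
bot.goto([*cov[:2],.27],down(y)); bot.line_to([*cov[:2],.165],max_speed=.1); st()
bot.set_gripper(0,40); st('grip'); p=bot.current_ee_pos()
bot.line_to([*cov[:2],.30],max_speed=.12); st('lift')
bot.hold(.2); snap('scene','s7')
yd=y
bot.goto([*D[:2],.30],down(yd)); st()
bot.line_to([*D[:2],.05],max_speed=.12); bot.line_to([*D[:2],.0275],max_speed=.03); st('down')
bot.set_gripper(.8); bot.line_to([*D[:2],.2],max_speed=.2); st()
bot.goto([.36,-.03,.42],down(np.pi/2)); bot.hold(.1); c=snap('wrist','w7'); t=snap('top')
A=cv2.resize(c['pixels'][100:260,130:370],None,fx=2.5,fy=2.5); B=cv2.resize(t['pixels'][110:290,130:340],None,fx=2.2,fy=2.2)
o=np.zeros((800,600,3),np.uint8)[:600]; o=np.zeros((600,800,3),np.uint8)
A=A[:,:600]; 
s=np.zeros((800,600,3),np.uint8)
A=cv2.resize(c['pixels'][100:260,130:370],None,fx=1.65,fy=1.65);B=cv2.resize(t['pixels'][110:290,130:340],None,fx=1.9,fy=1.9)
o[:A.shape[0],:A.shape[1]]=A; o[:B.shape[0],400:400+B.shape[1]]=B[:,:400]
cv2.imwrite('pics/chk3.png',o[:350])
E
```

```text
[158.43990185 157.1089259 ] [205.41206449 198.69455342]
-1.5845963267948966
 t 25.7 pos [ 0.457  -0.0296  0.1657] F [-0.8  0.6 -0.9] op 0.801
grip t 26.7 pos [ 0.4564 -0.0294  0.165 ] F [-0.1 -0.5  0.1] op 0.129
lift t 28.0 pos [ 0.4559 -0.0293  0.2989] F [-0.4 -0.2 -3.4] op 0.126
 t 29.6 pos [0.6354 0.3087 0.3006] F [ 0.3 -0.7 -3.1] op 0.125
down t 32.8 pos [0.6352 0.31   0.0278] F [ 0.3 -0.3 -3.3] op 0.125
 t 34.8 pos [0.6341 0.3097 0.1981] F [ 0.2  0.1 -0.3] op 0.799
```

View pics/chk3.png

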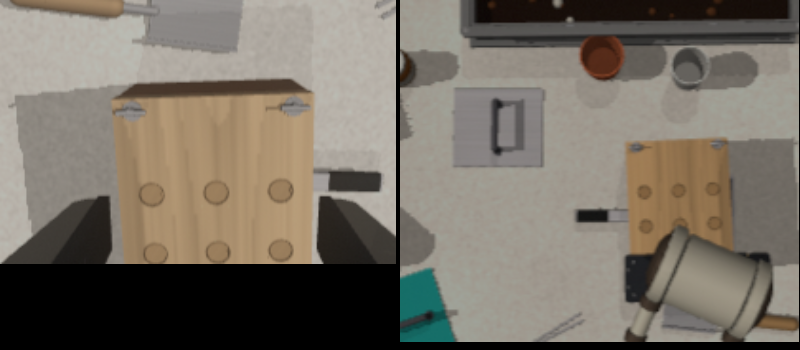

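chk3 shows the cover resting on the bench and six filled holes. In crop pixels they are at (152,195), (216,193), (281,190), (155,253), (218,252) and (281,250). I'll check those positions and colours, then pick up the punch.

```bash
python3 - <<'E'
from h import *
c=snap('wrist')
H=[(-.03,-.06),(.03,-.06),(-.03,0),(.03,0),(-.03,.06),(.03,.06)]
px={0:(152,195),2:(216,193),4:(281,190),1:(155,253),3:(218,252),5:(281,250)}
bl=[(0,0.03)]
for i in range(6):
    uv=np.array(px[i])/1.65+[130,100]; w=loc(BP,*H[i]); q=proj(c,[*w,.139])[0]
    u,v=q.round().astype(int); print(i,'meas-exp mm',((unproj(c,uv,.138)[0][:2]-w)*1000).round(1),'col',c['pixels'][v-3:v+4,u-3:u+4].mean((0,1)).round())
p=R['punch']; E=[p[0],p[1]]
y=yawpick([*E,.35],p[2]+np.pi/2); print(y)
bot.set_gripper(.85,40)
bot.goto([*E,.32],down(y)); bot.line_to([*E,.001+.163-.019],max_speed=.1); st()
bot.set_gripper(0,50); st('grip')
bot.line_to([*E,.36],max_speed=.1); st('lift'); bot.hold(.2); st(); snap('scene','s8')
im=snap('scene')['pixels']; cv2.imwrite('pics/s8.png',cv2.resize(im[130:330,50:350],None,fx=2.6,fy=2.6))
E
```

```text
0 meas-exp mm [0.8 1.4] col [ 93. 126. 154.]
1 meas-exp mm [-0.9  0.7] col [ 92. 125. 153.]
2 meas-exp mm [0.7 0.9] col [ 93. 127. 155.]
3 meas-exp mm [-0.1  1. ] col [ 92. 126. 154.]
4 meas-exp mm [-0.4  1.1] col [ 94. 127. 154.]
5 meas-exp mm [-0.3  1.2] col [ 93. 126. 154.]
-2.034583506117838
 t 43.0 pos [ 0.3927 -0.3538  0.1456] F [ 0.1 -0.1  0.2] op 0.849
grip t 43.6 pos [ 0.3924 -0.3534  0.145 ] F [0.4 0.1 0.3] op 0.473
lift t 46.0 pos [ 0.3923 -0.3533  0.3595] F [-0.2 -0.3 -1.9] op 0.476
 t 46.1 pos [ 0.3923 -0.3534  0.3598] F [ 0.2 -0.8 -2.5] op 0.472
```

View pics/s8.png

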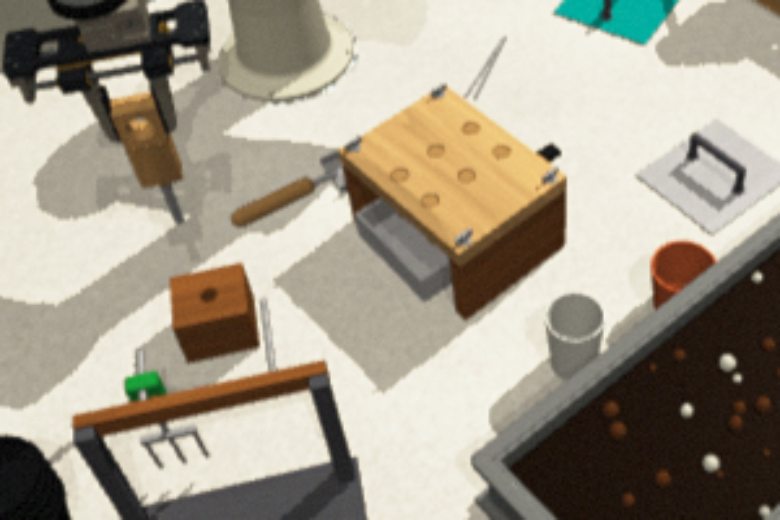

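s8 shows the punch held nearly upright and dowels in all six holes. The end of the tray shows at the board's -y end, so I'll check its position from the sleeve before driving.

```bash
cat >> h.py <<'E'
H=[(-.03,-.06),(.03,-.06),(-.03,0),(.03,0),(-.03,.06),(.03,.06)]
def sleeve(exp=None,cam='top'):
    e=loc(BP,0,.168) if exp is None else exp
    c=snap(cam); u,v=proj(c,[*e,.035])[0].round().astype(int); x0,y0=max(u-28,0),max(v-20,0)
    m=(c['pixels'][y0:v+20,x0:u+28].max(2)<60).astype(np.uint8); n,l,s,cc=cv2.connectedComponentsWithStats(m)
    o=[]
    for i in range(1,n):
        if 30<s[i,4]<160:
            w=unproj(c,cc[i]+[x0,y0],.035)[0][:2]; ca,sa=np.cos(BP[2]),np.sin(BP[2]); d=w-BP[:2]
            o.append((int(s[i,4]),s[i,2:4].tolist(),'board xy',[round(float(ca*d[0]+sa*d[1]),4),round(float(-sa*d[0]+ca*d[1]),4)]))
    return o
def drive(i,yaw,zend=.103):
    w=loc(BP,*H[i]); w=w+[0,.0008]; off=.144
    bot.line_to([*w,.165+off],rot=down(yaw),max_speed=.15)
    bot.line_to([*w,.142+off],max_speed=.08)
    fs=[]
    z=.142
    while z>zend+1e-6:
        z-=.0065; bot.line_to([*w,z+off],max_speed=.04); f=bot.current_contact_force(); fs.append(round(float(f[2]),1))
        if np.linalg.norm(f)>45: print('JAM',i,z,f); break
    bot.line_to([*w,.165+off],max_speed=.12); print('hole',i,fs,'t',round(bot.current_clock(),1),'op',round(bot.current_opening(),3))
E
python3 - <<'E'
from h import *
print(sleeve())
w=loc(BP,*H[0]); y=yawpick([*w,.33],BP[2]+np.pi/2); print(y)
bot.goto([*w,.35],down(y)); print(sleeve())
im=snap('scene')['pixels']; cv2.imwrite('pics/s9.png',cv2.resize(im[60:280,130:350],None,fx=2.6,fy=2.6)); st()
E
```

```text
[(92, [16, 7], 'board xy', [0.0001, 0.1597])]
-1.5392963267948965
[(94, [16, 7], 'board xy', [0.0001, 0.1603])]
 t 47.5 pos [ 0.442  -0.0901  0.35  ] F [ 0.3  0.  -3.1] op 0.476
```

View pics/s9.png

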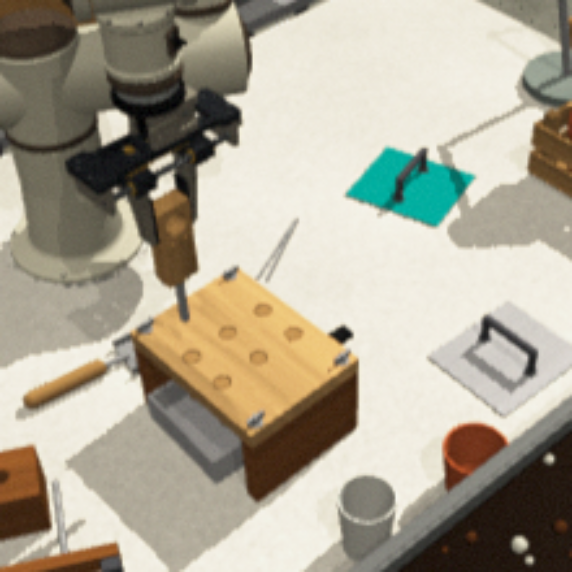

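The tray sits within 8 mm of centre, against a tolerance of 24 mm. I'll drive the first dowel and watch the forces.

```bash
python3 - <<'E'
from h import *
drive(0,-1.5393); print(sleeve())
im=snap('scene')['pixels']; cv2.imwrite('pics/s10.png',cv2.resize(im[130:280,150:290],None,fx=4,fy=4)); st()
E
```

```text
hole 0 [-2.5, -1.1, -1.6, -3.0, -3.0, -2.3] t 50.8 op 0.475
[(93, [16, 7], 'board xy', [0.0002, 0.16])]
 t 50.9 pos [ 0.4414 -0.0877  0.3077] F [-0.2 -0.  -3.3] op 0.471
```

View pics/s10.png

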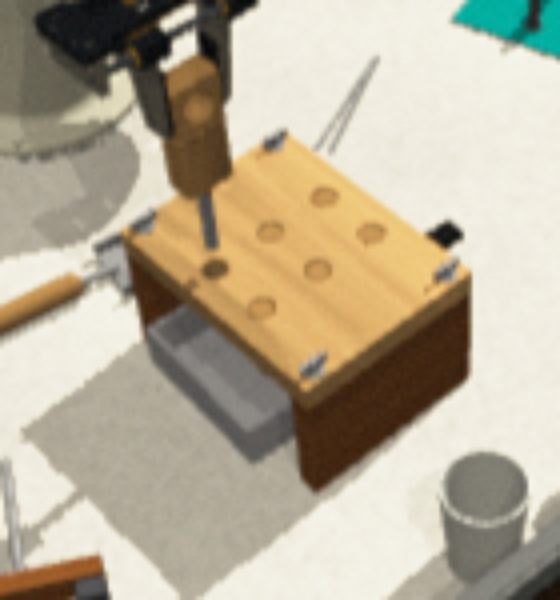

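Hole 0 at (215,270) is now dark, so its dowel has gone down. The forces were gentle and the tray did not move. I'll continue with the rest and check the tray each time.

```bash
python3 - <<'E'
from h import *
for i in (1,2,3,4,5):
    s=sleeve(); print(s)
    if not s or abs(s[0][3][0])>.012 or abs(s[0][3][1]-.16)>.01: print('tray moved/occluded?'); break
    drive(i,-1.5393)
print(sleeve()); st()
w=loc(BP,0,0)
im=snap('scene')['pixels']; cv2.imwrite('pics/s11.png',cv2.resize(im[130:280,150:290],None,fx=4,fy=4)); st()
E
```

```text
[(93, [16, 7], 'board xy', [0.0002, 0.16])]
hole 1 [-3.0, -0.6, -1.5, -3.8, -2.1, -2.3] t 54.5 op 0.476
[(93, [16, 7], 'board xy', [0.0002, 0.16])]
hole 2 [-3.4, -1.2, -2.1, -2.8, -2.3, -2.7] t 58.2 op 0.479
[(93, [16, 7], 'board xy', [0.0002, 0.16])]
hole 3 [-2.6, -0.6, -2.0, -2.8, -2.8, -2.5] t 61.8 op 0.477
[(96, [10, 13], 'board xy', [0.0483, 0.0847]), (93, [16, 7], 'board xy', [0.0002, 0.16])]
tray moved/occluded?
[(98, [10, 13], 'board xy', [0.0479, 0.0849]), (93, [16, 7], 'board xy', [0.0002, 0.16])]
 t 61.9 pos [ 0.4994 -0.026   0.3077] F [-0.1  0.5 -0.8] op 0.478
 t 61.9 pos [ 0.4994 -0.026   0.3077] F [-0.3 -0.  -1.7] op 0.478
```

View pics/s11.png

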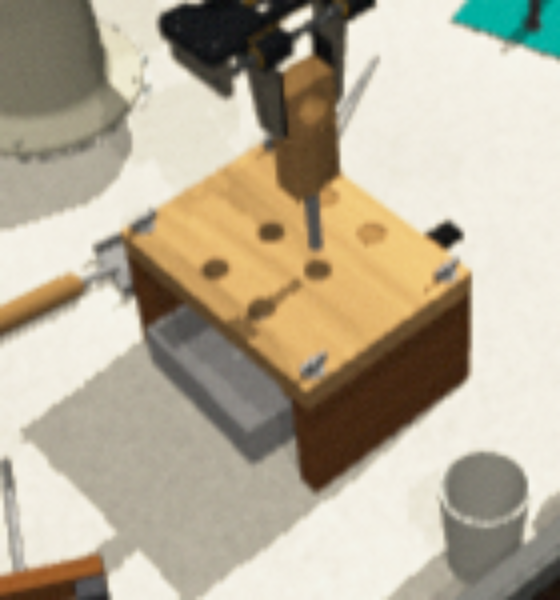

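Holes 0–3 are dark and the tray has not moved; the extra blob was a finger. Now holes 4 and 5.

```bash
python3 - <<'E'
from h import *
for i in (4,5):
    drive(i,-1.5393); print(sleeve())
w=loc(BP,0,0)
# look at the holes with the wrist camera, straight-ish above
bot.line_to([.44,-.2,.40],max_speed=.2)
c=snap('wrist')
bot.goto([.36,-.03,.46],down(np.pi/2)); bot.hold(.1); c2=snap('wrist'); print(sleeve()); st()
u,v=proj(c2,[*w,.139])[0].astype(int)
A=cv2.resize(c2['pixels'][max(v-70,0):v+50,u-80:u+130],None,fx=3.6,fy=3.6); cv2.imwrite('pics/w12.png',A)
E
```

```text
hole 4 [-1.7, -1.8, -2.0, -2.9, -2.4, -2.9] t 65.6 op 0.474
[]
hole 5 [-3.0, -1.3, -2.6, -3.2, -2.4, -2.8] t 69.1 op 0.475
[(86, [8, 13], 'board xy', [0.0504, 0.1661]), (48, [13, 5], 'board xy', [0.0304, 0.1199]), (35, [6, 6], 'board xy', [0.001, 0.1757])]
[(93, [16, 7], 'board xy', [0.0002, 0.16])]
 t 73.3 pos [ 0.36   -0.0301  0.4599] F [-0.6  0.6 -2.3] op 0.476
```

View pics/w12.png

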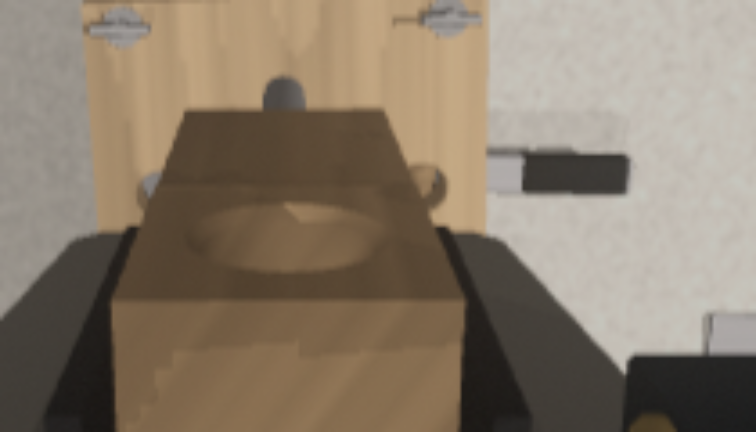

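Holes 0 and 4 show through as open, and every force trace showed the dowel releasing. The tray is still in place. Next I'll hang the punch.

```bash
python3 - <<'E'
from h import *
r=R['rack']; yw=yawpick([*loc(r,-.15,0),.35],r[2]+np.pi/2); print(yw)
bot.goto([*loc(r,-.16,0),.40],down(yw)); st()
t=snap('top'); 
for i in range(6):
    w=loc(BP,*H[i]); u,v=proj(t,[*w,.139])[0].round().astype(int); print(i,t['pixels'][v-1:v+2,u-1:u+2].mean((0,1)).round(),end=' ')
print(sleeve())
def ez(x): return .200+(-6e-3-x)*.012/.094
bot.line_to([*loc(r,-.16,0),ez(-.16)-.019],max_speed=.12); st('pre')
for x in (-.12,-.1,-.085,-.07,-.055):
    bot.line_to([*loc(r,x,0),ez(x)-.019],max_speed=.06); st(x)
    if np.linalg.norm(bot.current_contact_force()-[0,0,-2.3])>8: print('contact, stop'); break
E
```

```text
-2.027173129644206
 t 76.0 pos [ 0.4932 -0.3146  0.4002] F [-0.4 -0.3 -3.1] op 0.479
0 [92. 92. 95.] 1 [85. 85. 88.] 2 [75. 80. 87.] 3 [104. 106. 111.] 4 [72. 75. 81.] 5 [60. 67. 77.] [(92, [16, 7], 'board xy', [0.0001, 0.1597])]
pre t 77.9 pos [ 0.4935 -0.3151  0.2015] F [-0.  -0.6 -2.6] op 0.477
-0.12 t 78.8 pos [ 0.5289 -0.3323  0.1955] F [-0.9  0.6 -2.6] op 0.475
-0.1 t 79.2 pos [ 0.5469 -0.3411  0.1929] F [-0.4 -0.5 -2.5] op 0.481
-0.085 t 79.6 pos [ 0.5603 -0.3478  0.1909] F [-0.4  0.7 -3.3] op 0.474
-0.07 t 80.0 pos [ 0.5738 -0.3544  0.189 ] F [ 0.1  0.4 -1.9] op 0.475
-0.055 t 80.4 pos [ 0.5872 -0.361   0.1871] F [-0.1 -0.1 -2.7] op 0.477
```

All six holes look grey from above, so they are empty. The peg went into the hole without contact. I'll lower the punch until the peg carries it, then release.

```bash
python3 - <<'E'
from h import *
r=R['rack']; xy=loc(r,-.055,0); z=.1871
def fz(): return np.mean([ (bot.hold(.03),bot.current_contact_force()[2])[1] for _ in range(5)])
while z>.170:
    z-=.001 if z<.1826 else .0045
    bot.line_to([*xy,z],max_speed=.03); f=fz(); print(round(z,4),round(f,2),end='; ')
    if f>0.5: break
bot.set_gripper(1.0); st('rel'); bot.hold(.3)
bot.line_to([*xy,.34],max_speed=.1); st('up')
bot.goto([.50,-.33,.46],down(np.pi/2)); bot.hold(.2)
import pickle; c=snap('wrist','w13'); s=snap('scene','s13'); pickle.dump((c,s),open('h13.pkl','wb'))
from fit import *
P=rect(.013,.022,.219)
for V in ([(c,235)],):
    p,f=fit(V,P,(*loc(r,-.045,0),r[2]),cap=4); d=p[:2]-np.array(r[:2]); ca,sa=np.cos(r[2]),np.sin(r[2]); print('top of punch in rack',(ca*d[0]+sa*d[1]).round(4),(-sa*d[0]+ca*d[1]).round(4),'yaw',p[2].round(3),round(f,2), proj(c,[*p[:2],.219]).round())
print(sleeve())
E
```

```text
0.1826 -2.73; 0.1816 -2.45; 0.1806 -2.51; 0.1796 -0.95; 0.1786 5.63; rel t 83.4 pos [ 0.5873 -0.3611  0.1786] F [-0.3  0.2  0.2] op 1.001
up t 85.5 pos [ 0.5872 -0.3609  0.3391] F [ 0.8  0.3 -0.8] op 1.002Traceback (most recent call last):
  File "<stdin>", line 15, in <module>
  File "fit.py", line 25, in fit
    r=minimize(cost,np.array(p0)+[dx,dy,da],method='Nelder-Mead',options=dict(initial_simplex=np.array(p0)+[dx,dy,da]+np.array([[0,0,0],[.006,0,0],[0,.006,0],[0,0,.05]])))
    res = _minimize_neldermead(fun, x0, args, callback, bounds=bounds,
                               **options)
    fxe = func(xe)
    fx = function(np.copy(x), *(wrapper_args + args))
  File "fit.py", line 19, in cost
    v=cv2.remap(d,uv[:,0].copy(),uv[:,1].copy(),cv2.INTER_LINEAR).ravel(); t+=np.minimum(v,cap).sum(); n+=len(v)
      ~~~~~~~~~^^^^^^^^^^^^^^^^^^^^^^^^^^^^^^^^^^^^^^^^^^^^^^^^^^
cv2.error: OpenCV(4.12.0) /io/opencv/modules/imgproc/src/imgwarp.cpp:1703: error: (-215:Assertion failed) !_map1.empty() in function 'remap'
```

```bash
python3 - <<'E'
from fit import *
import pickle
c,s=pickle.load(open('h13.pkl','rb')); r=R['rack']
P=rect(.013,.022,.219)
for x in(-.055,-.045,-.03,-.02):
    print(x,proj(c,[*loc(r,x,0),.219]).round(), proj(s,[*loc(r,x,0),.219]).round())
for n,V in (('w',[(c,260)]),('s',[(s,None)]),('ws',[(c,260),(s,None)])):
  for x0 in(-.055,-.03):
    p,f=fit(V,P,(*loc(r,x0,0),r[2]),cap=4); d=p[:2]-np.array(r[:2]); ca,sa=np.cos(r[2]),np.sin(r[2]); print(n,'top of punch in rack',(ca*d[0]+sa*d[1]).round(4),(-sa*d[0]+ca*d[1]).round(4),'yaw',p[2].round(3),round(f,2))
E
```

```text
-0.055 [[238. 231.]] [[151. 256.]]
-0.045 [[235. 237.]] [[152. 259.]]
-0.03 [[230. 245.]] [[152. 263.]]
-0.02 [[227. 251.]] [[153. 266.]]
w top of punch in rack -0.0541 -0.0012 yaw -0.464 0.25
w top of punch in rack -0.0541 -0.0013 yaw -0.466 0.25
s top of punch in rack -0.0536 0.0007 yaw -0.414 0.38
s top of punch in rack -0.0537 0.0006 yaw -0.418 0.38
ws top of punch in rack -0.054 -0.0009 yaw -0.47 0.37
ws top of punch in rack -0.054 -0.001 yaw -0.469 0.37
```

The punch hangs upright with its top at rack x -0.054 and y about 0, and both cameras agree. Now the cover goes back.

```bash
python3 - <<'E'
from fit import *
t=snap('top'); p,f=fit([(t,None)],rect(.075,.085,.004),(.635,.31,-.014)); print('cover at',p.round(4),round(f,2))
D=[.6352,.310]; y=-1.5846
bot.set_gripper(.8,40); bot.goto([*D,.2],down(y)); bot.line_to([*D,.0275],max_speed=.12); bot.set_gripper(0,40); st('grip')
bot.line_to([*D,.30],max_speed=.15); st('lift')
T=loc(BP,-.005,0); y2=y+.0138+BP[2]
bot.goto([*T,.30],down(y2)); bot.line_to([*T,.18],max_speed=.12)
z=.170; bot.line_to([*T,z],max_speed=.04)
while z>.1625:
    bot.hold(.1); f=bot.current_contact_force()[2]; print(round(z,4),round(f,1),end='; ')
    if f>0: break
    z-=.001; bot.line_to([*T,z],max_speed=.03)
bot.set_gripper(.8); st('rel'); bot.line_to([*T,.27],max_speed=.15)
bot.goto([.36,0,.42],down(np.pi/2)); bot.hold(.1); c=snap('wrist','w14')
p,f=fit([(c,250)],COVER,(*T,BP[2])); print('cover',p.round(4),round(f,2)); print(sleeve()); st()
E
```

```text
cover at [ 0.6353  0.3108 -0.0047] 0.39
grip t 95.4 pos [0.6352 0.31   0.0275] F [-0.6  1.   0. ] op 0.129
lift t 97.4 pos [0.6348 0.3099 0.2988] F [ 0.6  0.3 -3.6] op 0.126
0.17 -3.1; 0.169 -2.7; 0.168 -2.4; 0.167 -2.9; 0.166 1.0; rel t 102.8 pos [ 0.465  -0.0281  0.166 ] F [-0.5  0.2 -0.2] op 0.8
cover [ 0.465  -0.0277  0.0295] 0.76
[(93, [16, 7], 'board xy', [0.0002, 0.16])]
 t 106.5 pos [ 0.36   -0.      0.4199] F [ 0.1  0.2 -0.5] op 0.798
```

The cover is at the commanded pose. Now I'll draw the tray out.

```bash
python3 - <<'E'
from fit import *
b=loc(BP,0,.167); y=-.085+.085+BP[2]
bot.set_gripper(.6); bot.goto([*b,.22],down(y)); bot.line_to([*b,.012],max_speed=.12); bot.set_gripper(0,40); st('grip')
for s in (.25,.33,.407):
    bot.line_to([*loc(BP,0,s),.012],max_speed=.06); st(s)
e=loc(BP,0,.407)
bot.set_gripper(.6); bot.line_to([*e,.22],max_speed=.12)
bot.goto([.36,.12,.45],down(np.pi/2)); bot.hold(.5); c=snap('wrist','w15'); s=snap('scene','s15'); t=snap('top')
print(sleeve(loc(BP,0,.407)))
p,f=fit([(c,250)],rect(.07,.09,.046),(*loc(BP,0,.235),BP[2])); print('tray',p.round(4),round(f,2)); p2,f2=fit([(c,250)],COVER,(.465,-.0277,.03)); print('cover',p2.round(4),round(f2,2))
s2=s['pixels']; o=np.zeros((600,800,3),np.uint8)
A=cv2.resize(c['pixels'][60:250,110:430],None,fx=2.4,fy=2.4)[:,:768]; A=cv2.resize(A,None,fx=.66,fy=.66)
B=cv2.resize(s2[130:350,70:330],None,fx=1.27,fy=1.27); 
o[:A.shape[0],:A.shape[1]]=A; o[A.shape[0]+5:A.shape[0]+5+B.shape[0],:B.shape[1]]=B
D=cv2.resize(t['pixels'][120:270,150:450],None,fx=1.4,fy=1.4); o[A.shape[0]+5:A.shape[0]+5+D.shape[0],360:360+D.shape[1]]=D
cv2.imwrite('pics/fin.png',o); st()
E
```

```text
grip t 111.1 pos [0.4643 0.139  0.012 ] F [-2.6  0.8  3.7] op 0.237
0.25 t 112.7 pos [0.4622 0.2221 0.0121] F [ 0.2 -2.5  1.2] op 0.24
0.33 t 114.2 pos [0.4595 0.3021 0.012 ] F [-0.7 -2.3  4.4] op 0.237
0.407 t 115.6 pos [0.4571 0.3791 0.012 ] F [-0.1 -2.8  3.5] op 0.23
[(91, [16, 6], 'board xy', [0.0006, 0.4011])]
tray [4.510e-01 1.955e-01 4.000e-04] 1.15
cover [ 0.4652 -0.0283  0.0323] 0.46
 t 120.6 pos [0.36 0.12 0.45] F [ 0.3 -0.3  0.6] op 0.599
```

View pics/fin.png

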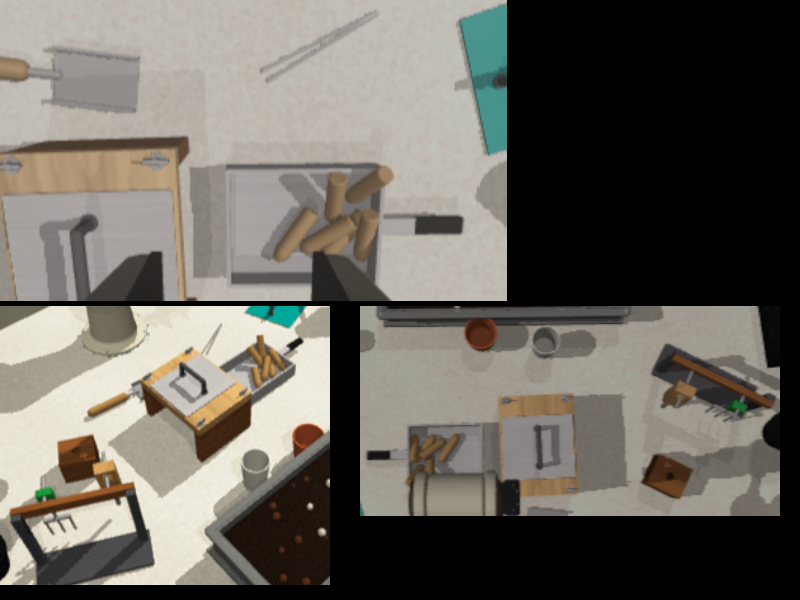

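The final picture shows six dowels in the tray, which stands clear of the board. The cover is flat on the board, the punch hangs on the empty peg, and the pot and beaker haven't moved. One dowel leans on the tray corner at crop (369,187), so I'll check its position numerically before handing in.

```bash
python3 - <<'E'
from h import *
c=snap('wrist'); s=snap('scene'); sl=loc(BP,0,.404); tp=[*loc(BP,0,.404-.168),BP[2]]
def tr(w): 
    d=w[:2]-np.array(tp[:2]); ca,sa=np.cos(tp[2]),np.sin(tp[2]); return (ca*d[0]+sa*d[1]).round(3),(-sa*d[0]+ca*d[1]).round(3)
uv=np.array([369,187])/1.584+[110,60]
for z in(.03,.045,.055):
    w=unproj(c,uv,z)[0]; q=proj(s,w)[0]; print(z,'tray xy',tr(w),'scene px',q.round(1),'fin.png',((q-[70,130])*1.27+[0,305]).round())
# wood-coloured pixels outside the tray walls in the wrist image?
hsv=cv2.cvtColor(c['pixels'],cv2.COLOR_BGR2HSV); m=cv2.inRange(hsv,(8,70,60),(22,255,255))
P=np.array(np.nonzero(m[100:250,250:420])).T[:,::-1]+[250,100]; W=unproj(c,P,.04); xy=np.array([tr(w) for w in W]); print(len(xy),xy.min(0),xy.max(0))
for dx,dy in((-.075,-.095),(-.075,.095)): print('rim corner px',proj(c,[*loc(tp,dx,dy),.046]).round(), 'fin', ((proj(c,[*loc(tp,dx,dy),.046])-[110,60])*1.584).round())
cv2.imwrite('pics/last.png',cv2.resize(c['pixels'][150:250,250:370],None,fx=5,fy=5))
E
```

```text
0.03 tray xy (np.float64(-0.053), np.float64(0.075)) scene px [276.3 163.5] fin.png [262. 348.]
0.045 tray xy (np.float64(-0.056), np.float64(0.071)) scene px [275.1 160.8] fin.png [260. 344.]
0.055 tray xy (np.float64(-0.058), np.float64(0.069)) scene px [274.2 158.9] fin.png [259. 342.]
1960 [-0.08  -0.043] [0.037 0.099]
rim corner px [[255. 171.]] fin [[229. 176.]]
rim corner px [[356. 168.]] fin [[390. 171.]]
```

```bash
python3 -c "
from h import *
bot.hold(.5); print(sleeve(loc(BP,0,.404))); st(); bot.job_done()"
```

```text
[(91, [16, 6], 'board xy', [0.0006, 0.4011])]
 t 121.2 pos [0.36 0.12 0.45] F [ 0.  -0.4  0.3] op 0.601
the job is handed in; nothing more can be done
```

I did all the steps in order and handed the job in at about 121 s, with the arm clear of everything. No verdict was reported.

**What I did:** I slid the tray under the board, set the cover aside on the bench and drove all six dowels out with the punch. Then I hung the punch on the empty peg, put the cover back and drew the tray out.

**Last checks:**
- **Dowels and tray:** the final picture shows the dowels in the tray; I could make out five clearly, with the sixth partly overlapped. From above, all six holes looked empty. The tray's centre is about 235 mm along y from the board's centre, judged by the handle position.
- **Cover:** it is flat on the board, about 5 mm off centre in x and in line with the board to within the fit's accuracy.
- **Punch:** it hangs upright, with its top at about (-54, -1) mm in the rack frame.
- **Pot and beaker:** they still stand where they were, judged by eye from the picture.

**Less certain:**
- **Leaning dowel:** one dowel leans on the tray's corner. I estimated its centre at (-55, 72) mm in the tray and roughly 40 mm high, inside the limits. The last close-up could not be viewed because the picture limit was reached.
- **Tray fit:** the final rim fit was poor (residual 1.15 px) and put the centre at about 223 mm. It is still over the 180 mm needed; I relied on the handle reading.
- **Top camera:** it read the handle 6 to 8 mm short of the commanded position throughout, well within the tolerances.

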